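Unscrew the oil filler cap of the pill-cutting roller and lay it in the celadon bowl

TASK

The gear case of the pill-cutting machine is due for oil: unscrew its brass filler cap gently, without forcing the thread, keep hold of it as it comes free, and set it down softly, crown up, in the celadon bowl so that no oil gets on the counter. Leave the bowl and everything else where they stand.

Things in the scene. Friction and masses are not known exactly. Their poses are not given: they have to be found in the camera images.
- machine: pill-cutting machine fixed to the counter: black iron base plate 125 x 210 x 12 mm, two grooved brass rollers along y, at its +y end an iron gear case 92 x 62 mm, top 72 mm above the counter, with a 42 mm brass knob on its +y side. Origin under the plate's centre, z up. The filler stands on the gear case, upright axis at (0, 66) mm here; all else is no higher than the case
- neck_top (a point): centre of the top rim of the brass filler neck, 106 mm above the counter, on which the cap rests when screwed down. Upright tube, core 22 mm, 26 mm tall, with a coarse, steep outside quick thread of 28 mm diameter. Right-hand: counter-clockwise seen from above unscrews. The cap climbs as it turns, by a pitch that is not given (find it by feel), and comes free after rather more than one full turn
- neck_foot (a point): foot of the neck, where it stands on an iron boss of 34 mm diameter and 8 mm height on top of the gear case. The thread has about 1 mm of play up and down, 0.7 mm sideways. It is soft brass, spoiled by a load of over about 20 N between cap and neck: pulling, pressing, pushing sideways, or holding the cap at one height while turning it
- cap_mid (a point): centre of the brass screw cap, half-way up, z along its axis, crown up. Round, 45 mm tall: fluted head of 40 mm diameter (upper 20 mm) over a hollow skirt of 36 mm (lower 25 mm). Grip it by the head, whose middle is 12.5 mm above this point, at any yaw. 0.12 to 0.2 kg. Screwed down, this point lies 2.5 mm below the height of neck_top, the skirt's edge 9 mm above the gear case
- bowl_in (a point): centre of the flat inner floor of the pale celadon bowl, 8 mm above the counter. The floor is about 104 mm across; the bowl is round, open, 152 mm wide at the rim, 40 mm tall, wall 4 mm, 0.5 kg, loose on the counter. It stands to the left or the right of the machine, the canister on the other side
- canister: pewter canister with a lid and a small lid knob, round, 87 mm diameter, 139 mm tall, standing loose; origin at the centre of its underside. Not to be moved
- spatula: flat bone spatula, 180 x 24 x 5 mm, lying along its x axis beyond the machine; origin under its middle. Not to be moved
- tallies: bamboo holder with tally sticks, round, 68 mm diameter, 105 mm tall (sticks to about 165 mm), standing loose beyond the machine; origin at the centre of its underside. Not to be moved
Things that resemble listed ones, but are neither listed nor needed, are in the scene too. Leave any blue or green look-alike of the part that bears cap_mid alone.

How it is judged:
By the outcome, as a careful person would: the job done as asked, in the order asked, and still so for the second after the job is handed in, with the robot touching nothing.
It also fails if it takes over 72 s, if anything falls off the work surface, if the arm or the gripper's body presses on something with over 40 N, if the wrist force passes 120 N, or if a joint passes its speed limit or range.

ROBOT

A 6-joint arm with a two-finger parallel gripper is mounted at the origin on the work surface. World frame = base frame: x ahead of the robot, y to its left, z up, the work surface at z = 0. Lengths are in m, angles in degrees, forces in N, time in s.
With the tool pointing down it reaches from about 0.425 to 0.925 m from the base axis. Payload 12.5 kg.
Tool frame: the origin (TCP) lies at the very end of the fingers, on their centre line; the grasp point (between the pads) lies 19 mm behind it (r.tcp_to_grasp is the distance from the TCP to the grasp point, in m); y points along the fingers, z is the direction in which the jaws open and shut, and the axes are right-handed (so a half turn about y gives the same grasp; the last joint's range is limited). The gripper opens to 85 mm and grips with 20 to 120 N. Pads are 22 mm wide; open, the fingers measure 114 mm over their backs; the gripper's body (76 mm by 85 mm) begins 54 mm behind the grasp point. The pads swing forward as they close: fully open they stand 13 mm farther back than shut.
Start: joints at [-70.623, 28.126, 89.318, -0, 62.55, -6.05], TCP at [0.268, -0.564, 0.231] pointing down, gripper open.
Joint ranges: [-177.58, 177.58], [-47.91, 125.51], [2.72, 160], [-65.01, 245.01], [3.68, 167.84], [-153.87, 153.87]. Speed limits (degrees/s): [127.2, 127.2, 159.86, 180, 180, 180].

INTERFACE

Orientations are given as a 3x3 rotation matrix whose columns are the frame's x, y, z axes.
In Python, from workcell import r gives the robot as it stands.
- The arm moves only by the tool drive_tool, never from a script. Its argument "series" is a list of rows, each an object of numbers: "x", "y", "z": the shift along the tool's x, y, z in cm; "roll": the turn about the tool's y in rad. In form: [{"x": .., "y": .., "z": .., "roll": ..}, ...]. A call has 1 to 12 rows; each row is the pose to reach, as a shift and turn from the pose commanded when the call began, along the tool's axes at that moment; what a row does not reach only later rows make up. A row lasts 1/8 s, in which the tool goes at most 62.5 mm and 10.7 degrees, less where a joint would pass 70% of its speed; a pose out of reach is approached as far as the arm can. A call with a gripper value outside its range is refused whole. "jaw" is the opening in per cent of the stroke, from 0 (shut) to 100 (fully open), set as the call begins (left out, the last holds). The fingers move at their own pace and stop on an object; "grip_force" is the grip in N (left out, the last holds). Time passes only in rows, so rows that repeat a pose let the fingers close. It gives the time, the measured TCP pose, the force and the opening at its end, in the units of the state.
- r.state(): the state, without advancing time (a new reading comes with each control period).
- r.snapshot(name): name is "scene" or "top" or "wrist"; returns a dict with "frame" (400x640x3 uint8, blue, green, red), "fx", "fy", "cx", "cy" (pixels), "eye" and "rotation" of the camera in the world; the wrist camera has in their place "mount" (4x4, takes a point from camera to tool coordinates, whose origin is the TCP and whose axes are the tool frame's). Camera axes: x right, y up, looking along -z (the intrinsics and any distortion apply to the point x, -y, -z); pixel columns grow to the right and rows downward; lengths in m; the calibration is good to about 2 mm. The wrist camera is an equidistant fisheye: a pixel r from the principal point sees the ray r / f radians off the axis. A picture is of the moment at which its call begins: read the wrist's pose just before it. There is no depth.
- r.close_job(): hands the job in, once; it reports no verdict.
Trained networks look in a picture, given as the dict that the camera call returned (one of the last four; its "shot" number tells which), for a name from the list of things; names that differ only in an ending like _2 or _b are one class to them, and where a whole thing is asked for, a point or a joint stands for the part that bears it (a point fixed in the world has none). Each returns a list of dicts, best first, with "score" (0 to 1); they miss things now and then, are a little off and sometimes report something else, mostly with a low value. They report only what shows in the picture. A call takes as long as a camera call. They do not tell look-alikes from the thing itself.
- r.find_in(picture, query): "box" ([left, top, right, bottom] as shares, 0 to 1, of the picture: columns of its width, rows of its height, round what is visible of it).
- r.regions_of(picture, query): "region" (400x640 bool, what is visible of it) and "box" ([left, top, right, bottom] as shares, 0 to 1, of the picture: columns of its width, rows of its height, round what is visible of it).
The state is a dict: "time": time; "qpos": joint angles; "dq": joint speeds; "joint_torque": joint torques, N m; "tool_pos": TCP position; "tcp_rot": TCP orientation; "ft_force": force on the tool from outside, world axes, zero at the start; "wrist_torque": the same for the moment, N m; "gripper_width": finger opening in m.
Only numpy, scipy, OpenCV 4.12 (cv2) and the standard library are available. Lean on these libraries where they do the work, as an engineer would, in place of code of your own. Each camera call takes 0.05 s, during which the arm holds its last target. There are 200 camera calls.

## Working session

There is one attempt and no reset: what is moved stays moved. The work goes in short steps, Python scripts to look and compute and a tool call to move; the robot and the scene stay as the last step left them, time stands still between calls to the robot, and variables do not carry over. Pictures are saved under pics/ and viewed, about 8 in all and at most 12, crops included, and the job is handed in when it is done.

Besides the shell and the picture viewer there is one more tool, called after ">>>" as name([rows], argument=value, ...), one row to a line, values as JSON. drive_tool: Moves the arm, as the interface text tells. Its arguments: {"type":"object","properties":{"series":{"type":"array","items":{"type":"object","properties":{"x":{"type":"number"},"y":{"type":"number"},"z":{"type":"number"},"roll":{"type":"number"}}}},"jaw":{"type":"number"},"grip_force":{"type":"number"}},"required":["series"]}

```bash
mkdir -p pics
cat > h.py <<'E'
from workcell import r
import numpy as np, cv2
def ray(p,u,v):
    d=np.array([(u-p["cx"])/p["fx"],-(v-p["cy"])/p["fy"],-1.0]); d=np.array(p["rotation"])@d
    return np.array(p["eye"]),d
def atz(p,u,v,z):
    e,d=ray(p,u,v); return e+d*(z-e[2])/d[2]
def proj(p,X):
    c=np.array(p["rotation"]).T@(np.array(X)-np.array(p["eye"]))
    return p["cx"]+p["fx"]*c[0]/-c[2], p["cy"]-p["fy"]*c[1]/-c[2]
E
python3 - <<'E'
from h import *
s=r.state(); print(s)
for n in ("scene","top"):
    p=r.snapshot(n); print(n,{k:np.round(v,3).tolist() if k!="frame" else 0 for k,v in p.items()})
    cv2.imwrite(f"pics/{n}.png",p["frame"])
    for q in ("cap_mid","bowl_in","machine","canister","spatula","tallies","neck_top"):
        for d in r.find_in(p,q)[:4]: print(n,q,round(d["score"],2),(np.array(d["box"])*[640,400,640,400]).round(1))
E
```

```text
{'time': 0.0, 'qpos': array([-7.06227959e+01,  2.81638723e+01,  8.93522376e+01, -3.34808793e-04,
        6.25509620e+01, -6.05047184e+00]), 'dq': array([-0.08545673, -0.06764752,  0.01632147,  0.05197588,  0.0835917 ,
        0.00095754]), 'joint_torque': array([ 2.67331197e-03, -6.18449950e+01, -2.61596882e+01, -3.25222959e-05,
        3.92802394e-03,  4.37008816e-05]), 'tool_pos': array([ 0.26829238, -0.56420797,  0.23071804]), 'tcp_rot': array([[-9.03126862e-01, -3.93288268e-04,  4.29373633e-01],
       [-4.29373797e-01,  1.10259287e-03, -9.03126197e-01],
       [-1.18235368e-04, -9.99999315e-01, -1.16464892e-03]]), 'ft_force': array([0.06027551, 0.06126942, 0.04836138]), 'wrist_torque': array([-0.01238574, -0.00063616, -0.02505148]), 'gripper_width': 0.08576519091707273}
scene {'frame': 0, 'fx': 425.345, 'fy': 425.345, 'cx': 319.035, 'cy': 195.187, 'eye': [1.453, -0.399, 0.72], 'rotation': [[0.43, -0.499, 0.753], [0.903, 0.243, -0.355], [-0.006, 0.832, 0.555]], 'shot': 1}
scene cap_mid 0.65 [318.2 164.1 328.6 181.4]
scene cap_mid 0.54 [327.5 163.1 338.  186.3]
scene bowl_in 0.83 
[... 234 characters left out ...]
248.4 295.4 292.3]
scene tallies 0.94 [353.6 177.5 387.3 244.9]
scene neck_top 0.9 [270.4 177.9 355.5 233.3]
top {'frame': 0, 'fx': 390.729, 'fy': 390.729, 'cx': 315.824, 'cy': 202.322, 'eye': [0.45, -0.006, 0.939], 'rotation': [[-0.022, 0.987, -0.16], [-0.999, -0.027, -0.033], [-0.037, 0.16, 0.987]], 'shot': 2}
top cap_mid 0.66 [236.9 208.1 260.3 226. ]
top cap_mid 0.6 [280.1 219.2 295.5 239.7]
top cap_mid 0.49 [275.  277.3 293.2 290.5]
top bowl_in 0.87 [421.9 226.5 492.2 297. ]
top machine 0.98 [264.2 195.9 365.9 258.8]
top canister 0.67 [170.7 211.3 222.6 255.8]
top spatula 0.67 [371.2 115.3 389.3 187.4]
top tallies 0.64 [263.6 129.3 302.9 176.6]
top neck_top 0.6 [263.1 192.1 367.7 259. ]
```

Run:
```python
import cv2,numpy as np
t=cv2.imread("pics/top.png"); s=cv2.imread("pics/scene.png")
a=cv2.resize(t[100:310,160:500],None,fx=2.3,fy=2.3,interpolation=3)[:, :782]
cv2.imwrite("pics/t1.png",a)
b=cv2.resize(s[130:300,165:420],None,fx=3,fy=3,interpolation=3)
cv2.imwrite("pics/s1.png",b)
```

```text
(no output)
```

View pics/t1.png

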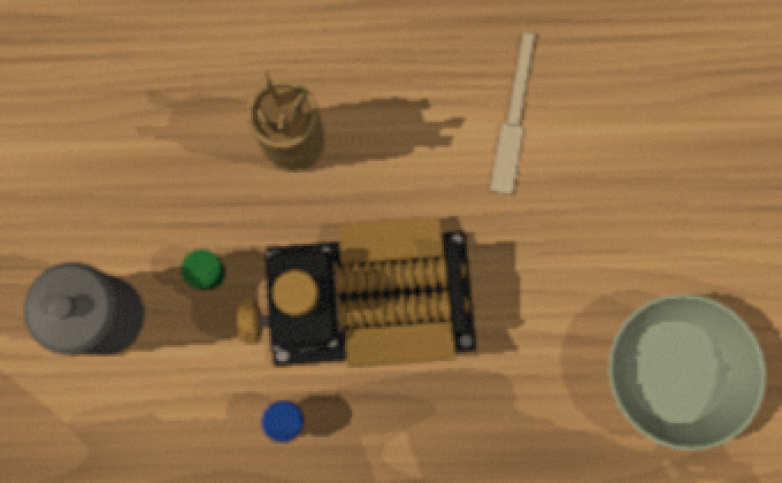

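View pics/s1.png

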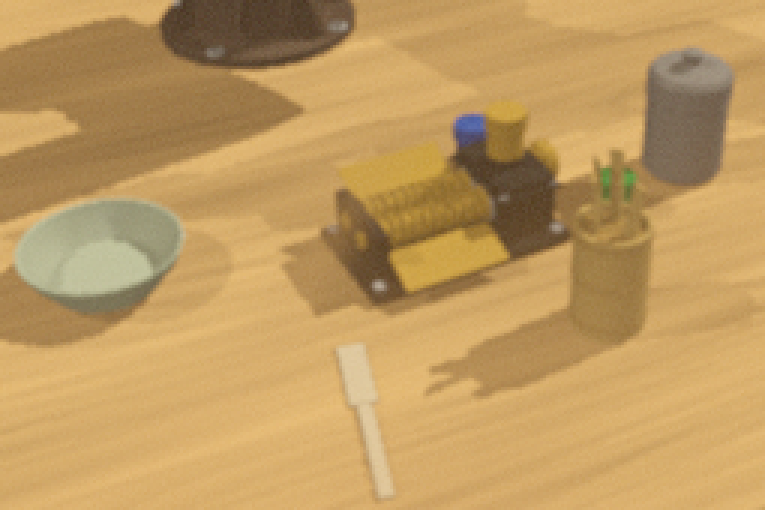

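The top crop shows three cap-like things. The brass cap is on the black gear case at top pixel (288,227). The green look-alike is at (248,217) and the blue one at (283,283). The brass side knob at (268,240) could also be mistaken for the cap. I choose the brass one on the case. The bowl is at (459,262), the canister at (195,233).

```bash
cat > m.py <<'E'
from h import *
s=r.state()
pt=r.snapshot("top"); ps=r.snapshot("scene")
def seg(p,box):
    l,t,ri,b=box; f=p["frame"][t:b,l:ri]; h=cv2.cvtColor(f,cv2.COLOR_BGR2HSV)
    return f,h
# top: brass disc segmented by colour near (288,227)
f,h=seg(pt,(274,212,304,243))
m=((h[...,1]>90)&(h[...,2]>110)).astype(np.uint8)
n,l,st,c=cv2.connectedComponentsWithStats(m); print("top comps",[(st[i].tolist(),c[i].round(1).tolist()) for i in range(1,n) if st[i][4]>20])
for u,v in ((288.3,227),): print(atz(pt,u,v,.126))
for q in ("bowl_in","machine","canister","tallies","cap_mid"):
    for p,n in ((pt,"top"),(ps,"scene")):
        for d in r.regions_of(p,q)[:2]:
            v,u=np.nonzero(d["region"]); b=np.array(d["box"])*[640,400,640,400]
            print(q,n,round(d["score"],2),b.round(),"cen",u.mean().round(1),v.mean().round(1))
b=(459,262); print("bowl rim",atz(pt,457,262,.04))
E
python3 m.py
```

```text
top comps [([5, 6, 19, 19, 282], [13.7, 14.8]), ([0, 9, 2, 16, 31], [0.5, 16.7])]
[0.53129967 0.08007457 0.126     ]
bowl_in top 0.89 [425. 230. 491. 293.] cen 457.8 261.1
bowl_in scene 0.78 [172. 196. 223. 231.] cen 198.2 214.1
machine top 0.86 [264. 192. 370. 259.] cen 320.8 229.3
machine scene 0.57 [272. 174. 356. 232.] cen 312.6 201.7
canister top 0.62 [168. 213. 226. 254.] cen 195.5 235.2
canister scene 0.74 [380. 146. 409. 191.] cen 393.8 168.5
tallies top 0.59 [266. 133. 301. 177.] cen 283.8 154.0
cap_mid top 0.71 [274. 275. 291. 290.] cen 282.0 283.1
cap_mid top 0.65 [280. 220. 298. 239.] cen 287.8 227.2
cap_mid scene 0.67 [327. 163. 339. 185.] cen 333.6 173.6
cap_mid scene 0.51 [318. 167. 327. 181.] cen 321.4 172.9
bowl rim [ 0.45149977 -0.29010377  0.04      ]
```

>>> drive_tool([
  {"x":-2,"z":-1.8},
  {"x":-6,"z":-5.5},
  {"x":-11,"z":-10},
  {"x":-16,"z":-14.6},
  {"x":-21,"z":-19.2},
  {"x":-26,"z":-23.8},
  {"x":-31,"z":-28.3},
  {"x":-36,"z":-32.9},
  {"x":-41,"z":-37.5},
  {"x":-46,"z":-42},
  {"x":-50,"z":-45.7},
  {"x":-51.4,"z":-47},
], jaw=100, grip_force=20)

```text
$.series[0]: bad value
```

>>> drive_tool([
  {"roll":0.1},
  {"roll":0.28},
  {"roll":0.46},
  {"roll":0.64},
  {"roll":0.82},
  {"roll":1.0},
  {"roll":1.15},
  {"roll":1.25},
  {"roll":1.28},
  {"roll":1.28},
])

```text
$.series[0]: bad value
```

```bash
cat > w.py <<'E'
from h import *
def wproj(p,s,X):
    M=np.array(p["mount"]); T=np.eye(4); T[:3,:3]=s["tcp_rot"]; T[:3,3]=s["tool_pos"]
    c=np.linalg.inv(T@M)@np.r_[X,1]; x,y,z=c[0],-c[1],-c[2]
    th=np.arctan2(np.hypot(x,y),z); ph=np.arctan2(y,x)
    return p["cx"]+p["fx"]*th*np.cos(ph),p["cy"]+p["fy"]*th*np.sin(ph)
def wray(p,s,u,v,z):
    M=np.array(p["mount"]); T=np.eye(4); T[:3,:3]=s["tcp_rot"]; T[:3,3]=s["tool_pos"]; A=T@M
    a=(u-p["cx"])/p["fx"]; b=(v-p["cy"])/p["fy"]; th=np.hypot(a,b); k=np.sin(th)/max(th,1e-9)
    d=A[:3,:3]@np.array([a*k,-b*k,-np.cos(th)]); e=A[:3,3]
    return e+d*(z-e[2])/d[2]
def pr(s): print("t",round(s["time"],2),"q",s["qpos"].round(1),"p",(s["tool_pos"]*1000).round(2),"F",s["ft_force"].round(2),"T",s["wrist_torque"].round(3),"w",round(s["gripper_width"]*1000,2)); print(s["tcp_rot"].round(4).tolist())
E
python3 - <<'E'
from w import *
s=r.state(); pr(s); p=r.snapshot("wrist"); print({k:np.round(v,3).tolist() for k,v in p.items() if k!="frame"})
np.save("wf.npy",p["frame"]); cv2.imwrite("pics/w1.png",p["frame"])
print(wproj(p,s,[.531,.0805,.126]))
for d in r.find_in(p,"cap_mid")[:3]: print(d["score"],(np.array(d["box"])*[640,400,640,400]).round(1))
E
```

```text
t 1.4 q [-70.6  28.1  89.3  -0.   62.5  -6.1] p [ 268.38 -564.48  231.35] F [-0.78 -0.4  -0.19] T [ 0.052  0.007 -0.009] w 85.07
[[-0.9031, 0.0, 0.4294], [-0.4294, -0.0002, -0.9031], [0.0, -1.0, 0.0002]]
{'fx': 309.707, 'fy': 309.707, 'cx': 323.047, 'cy': 200.859, 'mount': [[-0.0, -0.947, -0.321, -0.082], [0.0, 0.321, -0.947, -0.143], [1.0, -0.0, -0.0, -0.0], [0.0, 0.0, 0.0, 1.0]], 'shot': 5}
(np.float64(16.65539968496381), np.float64(-118.74773460683517))
```

View pics/w1.png

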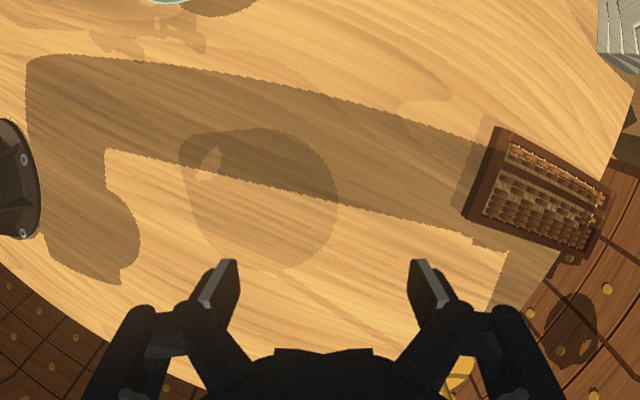

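The moves were refused because each row needs all four keys, so the wrist picture only shows the fingers over bare counter. I'm resending them.

>>> drive_tool([
  {"x":-2,"y":0,"z":-1.8,"roll":0},
  {"x":-6,"y":0,"z":-5.5,"roll":0},
  {"x":-11,"y":0,"z":-10,"roll":0},
  {"x":-16,"y":0,"z":-14.6,"roll":0},
  {"x":-21,"y":0,"z":-19.2,"roll":0},
  {"x":-26,"y":0,"z":-23.8,"roll":0},
  {"x":-31,"y":0,"z":-28.3,"roll":0},
  {"x":-36,"y":0,"z":-32.9,"roll":0},
  {"x":-41,"y":0,"z":-37.5,"roll":0},
  {"x":-46,"y":0,"z":-42,"roll":0},
  {"x":-50,"y":0,"z":-45.7,"roll":0},
  {"x":-51.4,"y":0,"z":-47,"roll":0},
], jaw=100, grip_force=20)

```text
time: 3.0
tool_pos: [0.5314, 0.0831, 0.2315]
tcp_rot: [[-0.903, 0.001, 0.43], [-0.43, -0.0, -0.903], [-0.001, -1.0, 0.0]]
ft_force: [-0.0, -1.0, -0.2]
gripper_width: 0.0855
```

>>> drive_tool([
  {"x":0,"y":0,"z":0,"roll":0.1},
  {"x":0,"y":0,"z":0,"roll":0.28},
  {"x":0,"y":0,"z":0,"roll":0.46},
  {"x":0,"y":0,"z":0,"roll":0.64},
  {"x":0,"y":0,"z":0,"roll":0.82},
  {"x":0,"y":0,"z":0,"roll":1.0},
  {"x":0,"y":0,"z":0,"roll":1.15},
  {"x":0,"y":0,"z":0,"roll":1.25},
  {"x":0,"y":0,"z":0,"roll":1.28},
  {"x":0,"y":0,"z":0,"roll":1.28},
])

```text
time: 4.25
tool_pos: [0.5308, 0.0807, 0.2313]
tcp_rot: [[-0.671, 0.0, -0.741], [0.741, -0.0, -0.671], [-0.0, -1.0, -0.0]]
ft_force: [1.0, 0.0, -0.2]
gripper_width: 0.0856
```

Run:
```python
from w import *
s=r.state(); pr(s); p=r.snapshot("wrist")
cv2.imwrite("pics/w2.png",p["frame"])
print(wproj(p,s,[.531,.0805,.126]))
for d in r.find_in(p,"cap_mid")[:3]: print(d["score"],(np.array(d["box"])*[640,400,640,400]).round(1))
```

```text
t 4.25 q [  1.6  21.  101.7  -0.   57.3 139.4] p [530.79  80.72 231.31] F [ 0.98  0.04 -0.2 ] T [ 0.055  0.017 -0.004] w 85.65
[[-0.6713, 0.0001, -0.7411], [0.7411, -0.0001, -0.6713], [-0.0001, -1.0, -0.0]]
(np.float64(321.9054024822442), np.float64(198.17282973111946))
0.76 [221.7 193.9 261.9 237.2]
0.63 [297.9 164.2 346.2 221.8]
```

View pics/w2.png

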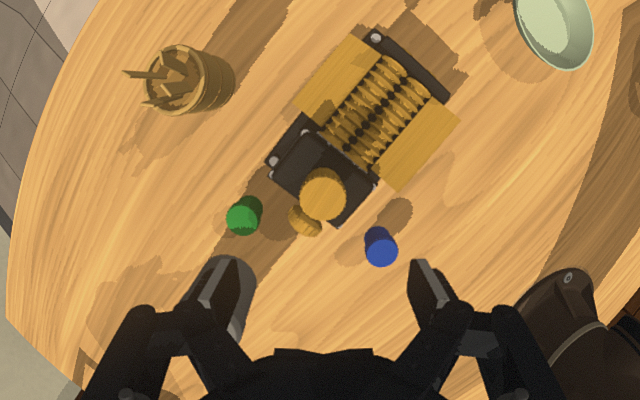

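```bash
cat > fit.py <<'E'
from w import *
from scipy.optimize import minimize
def fit(s,p,x0,zc=.126):
    g=cv2.GaussianBlur(p["frame"],(0,0),1).astype(float)
    a=np.linspace(0,2*np.pi,90,endpoint=False)
    def pts(x,r,z): return np.array([wproj(p,s,[x[0]+r*np.cos(t),x[1]+r*np.sin(t),z]) for t in a])
    def samp(q): return cv2.remap(g.astype(np.float32),q[:,0].astype(np.float32)[None],q[:,1].astype(np.float32)[None],1)[0]
    def cost(x):
        d=samp(pts(x,.0215,zc))-samp(pts(x,.0185,zc)); return -np.minimum(np.abs(d).sum(1),80).mean()
    best=min(((cost([x0[0]+i*.001,x0[1]+j*.001]),i,j) for i in range(-5,6) for j in range(-5,6)))
    m=minimize(cost,[x0[0]+best[1]*.001,x0[1]+best[2]*.001],method="Nelder-Mead",options=dict(initial_simplex=[[x0[0]+best[1]*.001+k,x0[1]+best[2]*.001+l] for k,l in((0,0),(.0008,0),(0,.0008))],xatol=1e-5))
    return m.x,m.fun,pts
def overlay(p,pts,x,name,zs=((.02,.126),(.02,.106))):
    f=cv2.resize(p["frame"],None,fx=6,fy=6,interpolation=cv2.INTER_CUBIC)
    for r_,z in zs: cv2.polylines(f,[((pts(x,r_,z)+.5)*6).astype(np.int32)],True,(0,0,255),1)
    u,v=(pts(x,.02,zs[0][1]).mean(0)*6).astype(int)
    cv2.imwrite(name,f[max(v-250,0):v+250,max(u-250,0):u+250])
E
python3 - <<'E'
from fit import *
s=r.state(); p=r.snapshot("wrist")
x,c,pts=fit(s,p,[.531,.0805]); print(x,c); overlay(p,pts,x,"pics/o1.png")
t=r.snapshot("top"); print("canister",atz(t,190,234,.139),"green",atz(t,248,217,.045),"tallies",atz(t,284,142,.105))
E
```

```text
[0.53072167 0.08066007] -79.17418670654297
canister [0.52059557 0.28323144 0.139     ] green [0.56504439 0.18216682 0.045     ] tallies [0.72336718 0.08993493 0.105     ]
```

View pics/o1.png

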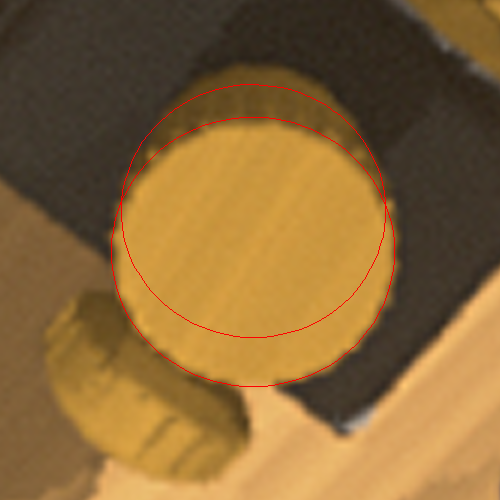

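>>> drive_tool([
  {"x":0,"y":1,"z":0,"roll":0.08},
  {"x":0,"y":4,"z":0,"roll":0.17},
  {"x":0,"y":7,"z":0,"roll":0.17},
  {"x":0,"y":10,"z":0,"roll":0.17},
  {"x":0,"y":12.2,"z":0,"roll":0.17},
  {"x":0,"y":13.2,"z":0,"roll":0.17},
  {"x":0,"y":13.5,"z":0,"roll":0.17},
  {"x":0,"y":13.5,"z":0,"roll":0.17},
], jaw=55)

```text
time: 5.45
tool_pos: [0.5311, 0.0807, 0.0968]
tcp_rot: [[-0.535, 0.001, -0.845], [0.845, -0.0, -0.535], [-0.0, -1.0, -0.001]]
ft_force: [-0.2, 0.9, -0.1]
gripper_width: 0.0472
```

Run:
```python
from fit import *
s=r.state(); pr(s); p=r.snapshot("wrist")
x,c,pts=fit(s,p,[.531,.0805]); print(x,c)
T=s["tcp_rot"].T@(np.r_[x,0]-s["tool_pos"]); print("tool offset mm",T[[0,2]]*1000)
overlay(p,pts,x,"pics/o2.png")
```

```text
t 5.45 q [  1.6  31.4 109.3  -0.   39.2 149.2] p [531.07  80.71  96.78] F [-0.15  0.89 -0.15] T [ 0.012  0.044 -0.036] w 47.17
[[-0.5352, 0.0008, -0.8447], [0.8447, -0.0, -0.5352], [-0.0005, -1.0, -0.0007]]
[0.53097147 0.0807814 ] -77.14463806152344
tool offset mm [0.15456677 0.11259414]
```

View pics/o2.png

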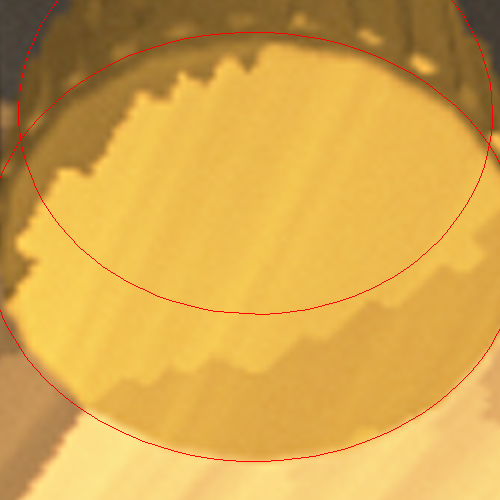

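The crown is centred between the fingers to about 0.2 mm. I'll close gently and watch the force.

>>> drive_tool([
  {"x":0,"y":0,"z":0,"roll":0},
  {"x":0,"y":0,"z":0,"roll":0},
  {"x":0,"y":0,"z":0,"roll":0},
], jaw=47.5, grip_force=20)

```text
time: 5.88
tool_pos: [0.5312, 0.0808, 0.0966]
tcp_rot: [[-0.535, 0.001, -0.845], [0.845, 0.0, -0.535], [-0.001, -1.0, -0.001]]
ft_force: [1.6, 0.0, 1.8]
gripper_width: 0.0406
```

>>> drive_tool([
  {"x":0,"y":0,"z":0,"roll":0},
  {"x":0,"y":0,"z":0,"roll":0},
  {"x":0,"y":0,"z":0,"roll":0},
  {"x":0,"y":0,"z":0,"roll":0},
], jaw=40, grip_force=25)

```text
time: 6.38
tool_pos: [0.5312, 0.0807, 0.0967]
tcp_rot: [[-0.535, 0.001, -0.845], [0.845, -0.0, -0.535], [-0.001, -1.0, -0.001]]
ft_force: [1.3, 0.1, 4.9]
gripper_width: 0.0392
```

```bash
python3 -c "
from w import *
pr(r.state())"
```

```text
t 6.38 q [  1.6  31.4 109.3  -0.   39.2 149.3] p [531.18  80.73  96.75] F [1.32 0.07 4.85] T [ 0.166 -0.104 -0.057] w 39.23
[[-0.5351, 0.0012, -0.8448], [0.8448, -0.0, -0.5351], [-0.0006, -1.0, -0.001]]
```

>>> drive_tool([
  {"x":0,"y":-0.02,"z":0,"roll":-0.06},
  {"x":0,"y":-0.04,"z":0,"roll":-0.12},
  {"x":0,"y":-0.06,"z":0,"roll":-0.18},
  {"x":0,"y":-0.06,"z":0,"roll":-0.18},
])

```text
time: 6.88
tool_pos: [0.5308, 0.0807, 0.0969]
tcp_rot: [[-0.677, 0.0, -0.736], [0.736, -0.0, -0.677], [-0.0, -1.0, -0.0]]
ft_force: [1.5, 1.1, 1.0]
gripper_width: 0.0395
```

```bash
python3 -c "
from w import *
pr(r.state())"
```

```text
t 6.88 q [  1.6  31.4 109.3  -0.   39.3 139. ] p [530.81  80.67  96.87] F [1.5  1.14 0.96] T [ 0.133 -0.156 -0.01 ] w 39.46
[[-0.6773, 0.0001, -0.7357], [0.7357, -0.0001, -0.6773], [-0.0001, -1.0, -0.0]]
```

>>> drive_tool([
  {"x":0,"y":-0.02,"z":0,"roll":-0.06},
  {"x":0,"y":-0.04,"z":0,"roll":-0.12},
  {"x":0,"y":-0.06,"z":0,"roll":-0.18},
  {"x":0,"y":-0.08,"z":0,"roll":-0.24},
  {"x":0,"y":-0.1,"z":0,"roll":-0.3},
  {"x":0,"y":-0.1,"z":0,"roll":-0.3},
])

```text
time: 7.62
tool_pos: [0.5308, 0.0807, 0.0978]
tcp_rot: [[-0.864, -0.0, -0.504], [0.504, -0.0, -0.864], [0.0, -1.0, 0.0]]
ft_force: [0.1, 1.4, -2.3]
gripper_width: 0.0392
```

>>> drive_tool([
  {"x":0,"y":-0.02,"z":0,"roll":-0.06},
  {"x":0,"y":-0.04,"z":0,"roll":-0.12},
  {"x":0,"y":-0.06,"z":0,"roll":-0.18},
  {"x":0,"y":-0.08,"z":0,"roll":-0.24},
  {"x":0,"y":-0.1,"z":0,"roll":-0.3},
  {"x":0,"y":-0.1,"z":0,"roll":-0.3},
])

```text
time: 8.38
tool_pos: [0.5308, 0.0807, 0.0988]
tcp_rot: [[-0.974, -0.0, -0.226], [0.226, -0.0, -0.974], [0.0, -1.0, 0.0]]
ft_force: [2.9, 0.5, -0.9]
gripper_width: 0.0389
```

```bash
python3 -c "
from w import *
pr(r.state())"
```

```text
t 8.38 q [  1.6  31.2 109.2  -0.   39.6 104.7] p [530.76  80.7   98.82] F [ 2.9   0.52 -0.87] T [ 0.115 -0.194  0.023] w 38.86
[[-0.974, -0.0001, -0.2264], [0.2264, -0.0001, -0.974], [0.0001, -1.0, 0.0001]]
```

>>> drive_tool([
  {"x":0,"y":-0.018,"z":0,"roll":-0.06},
  {"x":0,"y":-0.036,"z":0,"roll":-0.12},
  {"x":0,"y":-0.054,"z":0,"roll":-0.18},
  {"x":0,"y":-0.072,"z":0,"roll":-0.24},
  {"x":0,"y":-0.09,"z":0,"roll":-0.3},
  {"x":0,"y":-0.09,"z":0,"roll":-0.3},
])

```text
time: 9.12
tool_pos: [0.5307, 0.0807, 0.0997]
tcp_rot: [[-0.997, -0.0, 0.071], [-0.071, -0.0, -0.997], [0.0, -1.0, 0.0]]
ft_force: [0.1, 0.2, -1.5]
gripper_width: 0.0392
```

>>> drive_tool([
  {"x":0,"y":-0.018,"z":0,"roll":-0.06},
  {"x":0,"y":-0.036,"z":0,"roll":-0.12},
  {"x":0,"y":-0.054,"z":0,"roll":-0.18},
  {"x":0,"y":-0.072,"z":0,"roll":-0.24},
  {"x":0,"y":-0.09,"z":0,"roll":-0.3},
  {"x":0,"y":-0.09,"z":0,"roll":-0.3},
])

```text
time: 9.88
tool_pos: [0.5307, 0.0807, 0.1007]
tcp_rot: [[-0.932, -0.0, 0.363], [-0.363, -0.0, -0.932], [0.0, -1.0, 0.0]]
ft_force: [0.2, 0.8, -0.7]
gripper_width: 0.0393
```

Run:
```python
from fit import *
s=r.state(); pr(s)
for i in range(3):
    p=r.snapshot("wrist"); print(r.state()["ft_force"].round(2),r.state()["wrist_torque"].round(3))
for dz in (0,.002,.004,.006):
    x,c,pts=fit(s,p,[.531,.0805],.126+dz); print(dz,x,c)
```

```text
t 9.88 q [  1.6  31.1 109.1  -0.   39.8  70.3] p [530.75  80.72 100.66] F [ 0.22  0.83 -0.74] T [ 0.066 -0.228 -0.011] w 39.27
[[-0.932, -0.0001, 0.3625], [-0.3625, -0.0001, -0.932], [0.0001, -1.0, 0.0]]
[ 0.57  0.16 -1.17] [ 0.044 -0.195  0.032]
[ 1.22  0.42 -0.95] [ 0.03  -0.208 -0.021]
[ 1.05  0.84 -0.47] [ 0.06  -0.206 -0.025]
0 [0.52721386 0.08034545] -78.36076354980469
0.002 [0.52857278 0.08084213] -78.51431274414062
0.004 [0.53003575 0.0800428 ] -78.53314971923828
0.006 [0.53159992 0.08096033] -78.48362731933594
```

>>> drive_tool([
  {"x":0,"y":-0.018,"z":0,"roll":-0.06},
  {"x":0,"y":-0.036,"z":0,"roll":-0.12},
  {"x":0,"y":-0.054,"z":0,"roll":-0.18},
  {"x":0,"y":-0.072,"z":0,"roll":-0.24},
  {"x":0,"y":-0.09,"z":0,"roll":-0.3},
  {"x":0,"y":-0.108,"z":0,"roll":-0.36},
  {"x":0,"y":-0.126,"z":0,"roll":-0.42},
  {"x":0,"y":-0.144,"z":0,"roll":-0.48},
  {"x":0,"y":-0.144,"z":0,"roll":-0.48},
])

```text
time: 11.15
tool_pos: [0.5308, 0.0807, 0.102]
tcp_rot: [[-0.658, -0.0, 0.753], [-0.753, -0.0, -0.658], [0.0, -1.0, -0.0]]
ft_force: [1.1, 0.7, -1.7]
gripper_width: 0.0395
```

>>> drive_tool([
  {"x":0,"y":-0.018,"z":0,"roll":-0.06},
  {"x":0,"y":-0.036,"z":0,"roll":-0.12},
  {"x":0,"y":-0.054,"z":0,"roll":-0.18},
  {"x":0,"y":-0.072,"z":0,"roll":-0.24},
  {"x":0,"y":-0.09,"z":0,"roll":-0.3},
  {"x":0,"y":-0.108,"z":0,"roll":-0.36},
  {"x":0,"y":-0.126,"z":0,"roll":-0.42},
  {"x":0,"y":-0.144,"z":0,"roll":-0.48},
  {"x":0,"y":-0.144,"z":0,"roll":-0.48},
])

```text
time: 12.28
tool_pos: [0.5307, 0.0807, 0.1034]
tcp_rot: [[-0.237, -0.0, 0.972], [-0.972, -0.0, -0.237], [0.0, -1.0, -0.0]]
ft_force: [1.5, 0.8, -3.6]
gripper_width: 0.0391
```

>>> drive_tool([
  {"x":0,"y":-0.012,"z":0,"roll":-0.06},
  {"x":0,"y":-0.026,"z":0,"roll":-0.12},
  {"x":0,"y":-0.04,"z":0,"roll":-0.18},
  {"x":0,"y":-0.056,"z":0,"roll":-0.24},
  {"x":0,"y":-0.072,"z":0,"roll":-0.3},
  {"x":0,"y":-0.088,"z":0,"roll":-0.36},
  {"x":0,"y":-0.104,"z":0,"roll":-0.42},
  {"x":0,"y":-0.12,"z":0,"roll":-0.48},
  {"x":0,"y":-0.12,"z":0,"roll":-0.48},
])

```text
time: 13.4
tool_pos: [0.5307, 0.0807, 0.1046]
tcp_rot: [[0.238, -0.0, 0.971], [-0.971, -0.0, 0.238], [0.0, -1.0, -0.0]]
ft_force: [1.1, 0.2, -4.4]
gripper_width: 0.0391
```

>>> drive_tool([
  {"x":0,"y":-0.016,"z":0,"roll":-0.06},
  {"x":0,"y":-0.032,"z":0,"roll":-0.12},
  {"x":0,"y":-0.048,"z":0,"roll":-0.18},
  {"x":0,"y":-0.064,"z":0,"roll":-0.24},
  {"x":0,"y":-0.08,"z":0,"roll":-0.3},
  {"x":0,"y":-0.096,"z":0,"roll":-0.36},
  {"x":0,"y":-0.112,"z":0,"roll":-0.42},
  {"x":0,"y":-0.128,"z":0,"roll":-0.48},
  {"x":0,"y":-0.128,"z":0,"roll":-0.48},
])

```text
time: 14.52
tool_pos: [0.5307, 0.0807, 0.1059]
tcp_rot: [[0.66, -0.0, 0.752], [-0.752, -0.0, 0.66], [-0.0, -1.0, -0.0]]
ft_force: [2.3, -0.5, -5.7]
gripper_width: 0.0391
```

```bash
python3 -c "
from w import *
pr(r.state())"
```

```text
t 14.53 q [  1.6  30.6 108.9  -0.   40.5 -39.7] p [530.7   80.66 105.86] F [ 2.3  -0.54 -5.7 ] T [-0.097 -0.313  0.066] w 39.13
[[0.6596, -0.0003, 0.7516], [-0.7516, -0.0001, 0.6596], [-0.0001, -1.0, -0.0003]]
```

>>> drive_tool([
  {"x":0,"y":-0.006,"z":0,"roll":-0.06},
  {"x":0,"y":-0.016,"z":0,"roll":-0.12},
  {"x":0,"y":-0.028,"z":0,"roll":-0.18},
  {"x":0,"y":-0.042,"z":0,"roll":-0.24},
  {"x":0,"y":-0.056,"z":0,"roll":-0.3},
  {"x":0,"y":-0.07,"z":0,"roll":-0.36},
  {"x":0,"y":-0.084,"z":0,"roll":-0.42},
  {"x":0,"y":-0.098,"z":0,"roll":-0.48},
  {"x":0,"y":-0.098,"z":0,"roll":-0.48},
])

```text
time: 15.65
tool_pos: [0.5306, 0.0807, 0.1069]
tcp_rot: [[0.932, -0.0, 0.362], [-0.362, -0.0, 0.932], [-0.0, -1.0, -0.0]]
ft_force: [0.5, -0.9, -4.5]
gripper_width: 0.0392
```

>>> drive_tool([
  {"x":0,"y":-0.014,"z":0,"roll":-0.06},
  {"x":0,"y":-0.028,"z":0,"roll":-0.12},
  {"x":0,"y":-0.042,"z":0,"roll":-0.18},
  {"x":0,"y":-0.056,"z":0,"roll":-0.24},
  {"x":0,"y":-0.07,"z":0,"roll":-0.3},
  {"x":0,"y":-0.084,"z":0,"roll":-0.36},
  {"x":0,"y":-0.098,"z":0,"roll":-0.42},
  {"x":0,"y":-0.112,"z":0,"roll":-0.48},
  {"x":0,"y":-0.112,"z":0,"roll":-0.48},
])

```text
time: 16.77
tool_pos: [0.5307, 0.0807, 0.1081]
tcp_rot: [[0.994, -0.0, -0.109], [0.109, -0.0, 0.994], [-0.0, -1.0, -0.0]]
ft_force: [1.9, -0.2, -5.4]
gripper_width: 0.0391
```

```bash
python3 -c "
from w import *
pr(r.state())"
```

```text
t 16.77 q [  1.6  30.4 108.8  -0.   40.8 -94.7] p [530.69  80.72 108.09] F [ 1.91 -0.22 -5.44] T [-0.1   -0.242 -0.015] w 39.13
[[0.994, -0.0002, -0.1091], [0.1091, -0.0001, 0.994], [-0.0002, -1.0, -0.0001]]
```

>>> drive_tool([
  {"x":0,"y":-0.004,"z":0,"roll":-0.06},
  {"x":0,"y":-0.01,"z":0,"roll":-0.12},
  {"x":0,"y":-0.02,"z":0,"roll":-0.18},
  {"x":0,"y":-0.032,"z":0,"roll":-0.24},
  {"x":0,"y":-0.044,"z":0,"roll":-0.3},
  {"x":0,"y":-0.056,"z":0,"roll":-0.36},
  {"x":0,"y":-0.068,"z":0,"roll":-0.42},
  {"x":0,"y":-0.08,"z":0,"roll":-0.48},
  {"x":0,"y":-0.08,"z":0,"roll":-0.48},
])

```text
time: 17.9
tool_pos: [0.5307, 0.0808, 0.1091]
tcp_rot: [[0.831, 0.0, -0.556], [0.556, -0.0, 0.831], [-0.0, -1.0, -0.0]]
ft_force: [0.6, -0.2, -2.6]
gripper_width: 0.0394
```

>>> drive_tool([
  {"x":0,"y":-0.01,"z":0,"roll":-0.06},
  {"x":0,"y":-0.022,"z":0,"roll":-0.12},
  {"x":0,"y":-0.034,"z":0,"roll":-0.18},
  {"x":0,"y":-0.046,"z":0,"roll":-0.24},
  {"x":0,"y":-0.058,"z":0,"roll":-0.3},
  {"x":0,"y":-0.07,"z":0,"roll":-0.36},
  {"x":0,"y":-0.082,"z":0,"roll":-0.42},
  {"x":0,"y":-0.082,"z":0,"roll":-0.42},
])

```text
time: 18.9
tool_pos: [0.5308, 0.0808, 0.1099]
tcp_rot: [[0.533, 0.0, -0.846], [0.846, -0.0, 0.533], [0.0, -1.0, -0.0]]
ft_force: [0.1, 0.0, -0.4]
gripper_width: 0.0393
```

Run:
```python
from fit import *
s=r.state(); pr(s)
p=r.snapshot("wrist")
for dz in (.008,.010,.012,.014):
    x,c,pts=fit(s,p,[.531,.0807],.126+dz); print(dz,x,c)
```

```text
t 18.9 q [   1.6   30.3  108.7   -0.    41.  -146.2] p [530.81  80.75 109.92] F [ 0.13  0.01 -0.43] T [-0.022 -0.047 -0.011] w 39.34
[[0.5325, 0.0002, -0.8464], [0.8464, -0.0, 0.5325], [0.0001, -1.0, -0.0002]]
0.008 [0.53145063 0.08308009] -71.66902160644531
0.01 [0.53067227 0.08210237] -73.7339096069336
0.012 [0.53044218 0.08070445] -74.80677795410156
0.014 [0.52962848 0.07981658] -75.08810424804688
```

>>> drive_tool([
  {"x":0,"y":0,"z":0,"roll":0},
  {"x":0,"y":0,"z":0,"roll":0},
  {"x":0,"y":0,"z":0,"roll":0},
  {"x":0,"y":0,"z":0,"roll":0},
], jaw=60)

```text
time: 19.45
tool_pos: [0.5308, 0.0807, 0.1098]
tcp_rot: [[0.53, 0.0, -0.848], [0.848, -0.0, 0.53], [-0.0, -1.0, -0.0]]
ft_force: [0.8, -0.1, -0.0]
gripper_width: 0.0513
```

Run:
```python
from fit import *
s=r.state(); pr(s)
p=r.snapshot("wrist")
for dz in (0,.004,.008,.010,.012,.014):
    x,c,pts=fit(s,p,[.531,.0807],.126+dz); print(dz,x,c)
```

```text
t 19.45 q [   1.6   30.3  108.7   -0.    41.  -146.4] p [530.79  80.69 109.81] F [ 0.85 -0.08 -0.04] T [-0.004 -0.045 -0.012] w 51.31
[[0.5302, 0.0001, -0.8479], [0.8479, -0.0001, 0.5302], [-0.0, -1.0, -0.0001]]
0 [0.53582959 0.08852574] -51.0546989440918
0.004 [0.53321126 0.08473646] -61.315940856933594
0.008 [0.53193477 0.0816923 ] -67.43782806396484
0.01 [0.53141029 0.08039636] -67.04615783691406
0.012 [0.52970739 0.08002138] -67.46359252929688
0.014 [0.5288612  0.07931596] -67.0029067993164
```

>>> drive_tool([
  {"x":0,"y":0,"z":0,"roll":0.1},
  {"x":0,"y":0,"z":0,"roll":0.28},
  {"x":0,"y":0,"z":0,"roll":0.46},
  {"x":0,"y":0,"z":0,"roll":0.64},
  {"x":0,"y":0,"z":0,"roll":0.82},
  {"x":0,"y":0,"z":0,"roll":1.0},
  {"x":0,"y":0,"z":0,"roll":1.18},
  {"x":0,"y":0,"z":0,"roll":1.36},
  {"x":0,"y":0,"z":0,"roll":1.54},
  {"x":0,"y":0,"z":0,"roll":1.72},
  {"x":0,"y":0,"z":0,"roll":1.9},
  {"x":0,"y":0,"z":0,"roll":2.08},
])

```text
time: 21.0
tool_pos: [0.5308, 0.0807, 0.1098]
tcp_rot: [[0.477, 0.0, 0.879], [-0.879, -0.0, 0.477], [0.0, -1.0, -0.0]]
ft_force: [-0.1, -0.1, -0.6]
gripper_width: 0.0512
```

>>> drive_tool([
  {"x":0,"y":0,"z":0,"roll":0.18},
  {"x":0,"y":0,"z":0,"roll":0.36},
  {"x":0,"y":0,"z":0,"roll":0.54},
  {"x":0,"y":0,"z":0,"roll":0.72},
  {"x":0,"y":0,"z":0,"roll":0.9},
  {"x":0,"y":0,"z":0,"roll":1.08},
  {"x":0,"y":0,"z":0,"roll":1.26},
  {"x":0,"y":0,"z":0,"roll":1.44},
  {"x":0,"y":0,"z":0,"roll":1.62},
  {"x":0,"y":0,"z":0,"roll":1.8},
  {"x":0,"y":0,"z":0,"roll":1.98},
  {"x":0,"y":0,"z":0,"roll":2.16},
])

```text
time: 22.5
tool_pos: [0.5308, 0.0807, 0.1098]
tcp_rot: [[-0.996, 0.0, -0.092], [0.092, -0.0, -0.996], [-0.0, -1.0, 0.0]]
ft_force: [0.2, 0.9, 0.2]
gripper_width: 0.051
```

>>> drive_tool([
  {"x":0,"y":0,"z":0,"roll":0.18},
  {"x":0,"y":0,"z":0,"roll":0.36},
  {"x":0,"y":0,"z":0,"roll":0.5},
  {"x":0,"y":0,"z":0,"roll":0.56},
  {"x":0,"y":0,"z":0,"roll":0.56},
  {"x":0,"y":0,"z":0,"roll":0.56},
])

```text
time: 23.25
tool_pos: [0.5308, 0.0807, 0.1098]
tcp_rot: [[-0.799, 0.0, -0.601], [0.601, -0.0, -0.799], [-0.0, -1.0, 0.0]]
ft_force: [-0.2, -0.4, -0.2]
gripper_width: 0.0512
```

Run:
```python
from fit import *
s=r.state(); pr(s)
p=r.snapshot("wrist")
for dz in (0,.004,.008,.010,.012,.014):
    x,c,pts=fit(s,p,[.531,.0807],.126+dz); print(dz,x,c)
overlay(p,pts,[.5308,.0807],"pics/o3.png",((.02,.137),(.02,.126)))
```

```text
t 23.25 q [  1.6  30.3 108.7  -0.   41.  128.6] p [530.79  80.69 109.76] F [-0.23 -0.41 -0.24] T [-0.014 -0.019 -0.032] w 51.23
[[-0.7992, 0.0, -0.6011], [0.6011, -0.0001, -0.7992], [-0.0001, -1.0, 0.0]]
0 [0.52305531 0.0857685 ] -55.46041488647461
0.004 [0.52518163 0.08358324] -72.11957550048828
0.008 [0.52800359 0.08249436] -75.56967163085938
0.01 [0.52902366 0.08040849] -77.82734680175781
0.012 [0.53019646 0.07984976] -77.44918823242188
0.014 [0.53090983 0.07898327] -76.10005187988281
```

View pics/o3.png

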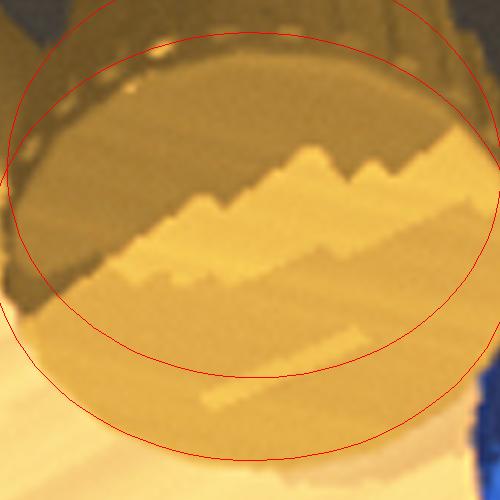

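>>> drive_tool([
  {"x":0,"y":0,"z":0,"roll":0},
  {"x":0,"y":0,"z":0,"roll":0},
  {"x":0,"y":0,"z":0,"roll":0},
], jaw=47.5, grip_force=20)

```text
time: 23.68
tool_pos: [0.5308, 0.0807, 0.1098]
tcp_rot: [[-0.798, 0.0, -0.602], [0.602, -0.0, -0.798], [-0.0, -1.0, 0.0]]
ft_force: [0.3, -0.1, -0.3]
gripper_width: 0.0407
```

>>> drive_tool([
  {"x":0,"y":0,"z":0,"roll":0},
  {"x":0,"y":0,"z":0,"roll":0},
  {"x":0,"y":0,"z":0,"roll":0},
  {"x":0,"y":0,"z":0,"roll":0},
], jaw=40, grip_force=25)

```text
time: 24.18
tool_pos: [0.5308, 0.0807, 0.1098]
tcp_rot: [[-0.798, 0.0, -0.602], [0.602, -0.0, -0.798], [-0.0, -1.0, 0.0]]
ft_force: [-1.1, -1.1, 2.4]
gripper_width: 0.0392
```

>>> drive_tool([
  {"x":0,"y":-0.015,"z":0,"roll":-0.06},
  {"x":0,"y":-0.03,"z":0,"roll":-0.12},
  {"x":0,"y":-0.045,"z":0,"roll":-0.18},
  {"x":0,"y":-0.06,"z":0,"roll":-0.24},
  {"x":0,"y":-0.075,"z":0,"roll":-0.3},
  {"x":0,"y":-0.09,"z":0,"roll":-0.36},
  {"x":0,"y":-0.09,"z":0,"roll":-0.36},
])

```text
time: 25.05
tool_pos: [0.5309, 0.0807, 0.1107]
tcp_rot: [[-0.959, 0.0, -0.283], [0.283, -0.0, -0.959], [-0.0, -1.0, 0.0]]
ft_force: [-0.2, -0.0, 2.3]
gripper_width: 0.0392
```

>>> drive_tool([
  {"x":0,"y":-0.016,"z":0,"roll":-0.06},
  {"x":0,"y":-0.032,"z":0,"roll":-0.12},
  {"x":0,"y":-0.048,"z":0,"roll":-0.18},
  {"x":0,"y":-0.064,"z":0,"roll":-0.24},
  {"x":0,"y":-0.079,"z":0,"roll":-0.3},
  {"x":0,"y":-0.094,"z":0,"roll":-0.36},
  {"x":0,"y":-0.108,"z":0,"roll":-0.42},
  {"x":0,"y":-0.122,"z":0,"roll":-0.48},
  {"x":0,"y":-0.136,"z":0,"roll":-0.54},
  {"x":0,"y":-0.15,"z":0,"roll":-0.6},
  {"x":0,"y":-0.15,"z":0,"roll":-0.6},
])

```text
time: 26.42
tool_pos: [0.5309, 0.0807, 0.1122]
tcp_rot: [[-0.952, 0.0, 0.307], [-0.307, -0.0, -0.952], [-0.0, -1.0, 0.0]]
ft_force: [0.3, -1.1, 1.8]
gripper_width: 0.0392
```

>>> drive_tool([
  {"x":0,"y":-0.014,"z":0,"roll":-0.06},
  {"x":0,"y":-0.028,"z":0,"roll":-0.12},
  {"x":0,"y":-0.042,"z":0,"roll":-0.18},
  {"x":0,"y":-0.056,"z":0,"roll":-0.24},
  {"x":0,"y":-0.07,"z":0,"roll":-0.3},
  {"x":0,"y":-0.084,"z":0,"roll":-0.36},
  {"x":0,"y":-0.098,"z":0,"roll":-0.42},
  {"x":0,"y":-0.112,"z":0,"roll":-0.48},
  {"x":0,"y":-0.126,"z":0,"roll":-0.54},
  {"x":0,"y":-0.14,"z":0,"roll":-0.6},
  {"x":0,"y":-0.14,"z":0,"roll":-0.6},
])

```text
time: 27.8
tool_pos: [0.5309, 0.0807, 0.1136]
tcp_rot: [[-0.613, 0.0, 0.79], [-0.79, -0.0, -0.613], [-0.0, -1.0, 0.0]]
ft_force: [0.5, -0.4, 0.9]
gripper_width: 0.0389
```

>>> drive_tool([
  {"x":0,"y":-0.014,"z":0,"roll":-0.06},
  {"x":0,"y":-0.028,"z":0,"roll":-0.12},
  {"x":0,"y":-0.042,"z":0,"roll":-0.18},
  {"x":0,"y":-0.056,"z":0,"roll":-0.24},
  {"x":0,"y":-0.07,"z":0,"roll":-0.3},
  {"x":0,"y":-0.084,"z":0,"roll":-0.36},
  {"x":0,"y":-0.098,"z":0,"roll":-0.42},
  {"x":0,"y":-0.098,"z":0,"roll":-0.42},
])

```text
time: 28.8
tool_pos: [0.531, 0.0807, 0.1146]
tcp_rot: [[-0.237, 0.0, 0.971], [-0.971, -0.0, -0.237], [-0.0, -1.0, 0.0]]
ft_force: [1.1, -0.7, 0.5]
gripper_width: 0.039
```

Run:
```python
from fit import *
s=r.state(); pr(s)
```

```text
t 28.8 q [  1.6  29.9 108.5  -0.   41.6  15.3] p [530.95  80.69 114.59] F [ 1.08 -0.71  0.53] T [-0.092 -0.234  0.004] w 39.02
[[-0.2373, 0.0005, 0.9714], [-0.9714, -0.0001, -0.2373], [-0.0, -1.0, 0.0005]]
```

>>> drive_tool([
  {"x":0,"y":-0.016,"z":0,"roll":-0.06},
  {"x":0,"y":-0.032,"z":0,"roll":-0.12},
  {"x":0,"y":-0.048,"z":0,"roll":-0.18},
  {"x":0,"y":-0.064,"z":0,"roll":-0.24},
  {"x":0,"y":-0.08,"z":0,"roll":-0.3},
  {"x":0,"y":-0.096,"z":0,"roll":-0.36},
  {"x":0,"y":-0.112,"z":0,"roll":-0.42},
  {"x":0,"y":-0.128,"z":0,"roll":-0.48},
  {"x":0,"y":-0.144,"z":0,"roll":-0.54},
  {"x":0,"y":-0.16,"z":0,"roll":-0.6},
  {"x":0,"y":-0.16,"z":0,"roll":-0.6},
])

```text
time: 30.18
tool_pos: [0.5309, 0.0807, 0.1161]
tcp_rot: [[0.352, 0.0, 0.936], [-0.936, -0.0, 0.352], [0.0, -1.0, 0.0]]
ft_force: [1.6, -0.4, 0.9]
gripper_width: 0.0396
```

>>> drive_tool([
  {"x":0,"y":-0.03,"z":0,"roll":0},
  {"x":0,"y":-0.06,"z":0,"roll":0},
  {"x":0,"y":-0.06,"z":0,"roll":0},
])

```text
time: 30.55
tool_pos: [0.5308, 0.0807, 0.1166]
tcp_rot: [[0.354, -0.0, 0.935], [-0.935, -0.0, 0.354], [0.0, -1.0, -0.0]]
ft_force: [3.5, 0.7, -2.7]
gripper_width: 0.039
```

Run:
```python
from fit import *
s=r.state(); pr(s)
```

```text
t 30.55 q [  1.6  29.7 108.4  -0.   41.9 -19.2] p [530.79  80.74 116.62] F [ 3.51  0.65 -2.7 ] T [ 0.134 -0.447  0.012] w 39.02
[[0.3545, -0.0, 0.9351], [-0.9351, -0.0, 0.3545], [0.0, -1.0, -0.0]]
```

>>> drive_tool([
  {"x":0,"y":-0.012,"z":0,"roll":-0.06},
  {"x":0,"y":-0.026,"z":0,"roll":-0.12},
  {"x":0,"y":-0.04,"z":0,"roll":-0.18},
  {"x":0,"y":-0.054,"z":0,"roll":-0.24},
  {"x":0,"y":-0.068,"z":0,"roll":-0.3},
  {"x":0,"y":-0.082,"z":0,"roll":-0.36},
  {"x":0,"y":-0.096,"z":0,"roll":-0.42},
  {"x":0,"y":-0.096,"z":0,"roll":-0.42},
])

```text
time: 31.55
tool_pos: [0.5308, 0.0807, 0.1177]
tcp_rot: [[0.705, 0.0, 0.709], [-0.709, -0.0, 0.705], [0.0, -1.0, 0.0]]
ft_force: [3.0, 0.7, -0.9]
gripper_width: 0.0392
```

>>> drive_tool([
  {"x":0,"y":-0.03,"z":0,"roll":0},
  {"x":0,"y":-0.05,"z":0,"roll":0},
  {"x":0,"y":-0.05,"z":0,"roll":0},
])

```text
time: 31.92
tool_pos: [0.5308, 0.0807, 0.1182]
tcp_rot: [[0.705, -0.0, 0.709], [-0.709, -0.0, 0.705], [-0.0, -1.0, -0.0]]
ft_force: [2.6, 1.4, -2.4]
gripper_width: 0.0392
```

Run:
```python
from fit import *
s=r.state(); pr(s)
```

```text
t 31.93 q [  1.6  29.5 108.4  -0.   42.1 -43.2] p [530.75  80.74 118.17] F [ 2.61  1.37 -2.38] T [ 0.138 -0.427 -0.033] w 39.19
[[0.7052, -0.0001, 0.709], [-0.709, -0.0001, 0.7052], [-0.0, -1.0, -0.0001]]
```

>>> drive_tool([
  {"x":0,"y":-0.03,"z":0,"roll":0},
  {"x":0,"y":-0.05,"z":0,"roll":0},
  {"x":0,"y":-0.05,"z":0,"roll":0},
])

```text
time: 32.3
tool_pos: [0.5308, 0.0807, 0.1187]
tcp_rot: [[0.705, 0.0, 0.709], [-0.709, -0.0, 0.705], [0.0, -1.0, -0.0]]
ft_force: [2.4, 1.5, -2.8]
gripper_width: 0.039
```

>>> drive_tool([
  {"x":0,"y":-0.02,"z":0,"roll":0},
  {"x":0,"y":-0.04,"z":0,"roll":0},
  {"x":0,"y":-0.04,"z":0,"roll":0},
])

```text
time: 32.67
tool_pos: [0.5307, 0.0807, 0.1191]
tcp_rot: [[0.705, -0.0, 0.709], [-0.709, -0.0, 0.705], [-0.0, -1.0, -0.0]]
ft_force: [2.0, 1.4, -0.8]
gripper_width: 0.0394
```

>>> drive_tool([
  {"x":0,"y":-0.04,"z":0,"roll":0},
  {"x":0,"y":-0.08,"z":0,"roll":0},
  {"x":0,"y":-0.12,"z":0,"roll":0},
  {"x":0,"y":-0.12,"z":0,"roll":0},
])

```text
time: 33.17
tool_pos: [0.5307, 0.0807, 0.1203]
tcp_rot: [[0.705, -0.0, 0.709], [-0.709, -0.0, 0.705], [-0.0, -1.0, -0.0]]
ft_force: [0.1, 1.3, -1.4]
gripper_width: 0.0392
```

>>> drive_tool([
  {"x":0,"y":-0.05,"z":0,"roll":0},
  {"x":0,"y":-0.1,"z":0,"roll":0},
  {"x":0,"y":-0.15,"z":0,"roll":0},
  {"x":0,"y":-0.2,"z":0,"roll":0},
  {"x":0,"y":-0.2,"z":0,"roll":0},
])

```text
time: 33.8
tool_pos: [0.5308, 0.0807, 0.1224]
tcp_rot: [[0.705, 0.0, 0.709], [-0.709, -0.0, 0.705], [0.0, -1.0, 0.0]]
ft_force: [-0.2, 0.3, -1.0]
gripper_width: 0.0393
```

Run:
```python
from fit import *
s=r.state(); pr(s)
p=r.snapshot("wrist")
for dz in (.016,.02,.024,.028):
    x,c,pts=fit(s,p,[.531,.0807],.126+dz); print(dz,x,c)
```

```text
t 33.8 q [  1.6  29.2 108.2  -0.   42.6 -43.3] p [530.81  80.69 122.36] F [-0.16  0.33 -1.04] T [0.054 0.029 0.018] w 39.35
[[0.7054, 0.0001, 0.7088], [-0.7088, -0.0001, 0.7054], [0.0002, -1.0, 0.0]]
0.016 [0.53400719 0.07688058] -70.80731201171875
0.02 [0.53081335 0.07875682] -74.71735382080078
0.024 [0.52995671 0.08103652] -75.06290435791016
0.028 [0.52824388 0.08255127] -74.24781036376953
```

>>> drive_tool([
  {"x":0,"y":0,"z":0,"roll":0},
  {"x":0,"y":0,"z":0,"roll":0},
  {"x":0,"y":-0.2,"z":0,"roll":0},
  {"x":0,"y":-0.6,"z":0,"roll":0},
  {"x":0,"y":-1.2,"z":0,"roll":0},
  {"x":0,"y":-2,"z":0,"roll":0},
  {"x":0,"y":-3,"z":0,"roll":0},
  {"x":0,"y":-4,"z":0,"roll":0},
  {"x":0,"y":-5,"z":0,"roll":0},
  {"x":0,"y":-5.8,"z":0,"roll":0},
  {"x":0,"y":-6,"z":0,"roll":0},
], grip_force=40)

```text
time: 35.22
tool_pos: [0.5309, 0.0807, 0.1829]
tcp_rot: [[0.705, 0.001, 0.709], [-0.709, -0.0, 0.705], [0.001, -1.0, 0.001]]
ft_force: [0.4, 0.4, -1.5]
gripper_width: 0.039
```

>>> drive_tool([
  {"x":0.4,"y":0,"z":-0.6,"roll":0},
  {"x":1.2,"y":0,"z":-1.8,"roll":0},
  {"x":2.4,"y":0,"z":-3.7,"roll":0},
  {"x":4,"y":0,"z":-6.1,"roll":0},
  {"x":5.6,"y":0,"z":-8.6,"roll":0},
  {"x":7.2,"y":0,"z":-11.1,"roll":0},
  {"x":8.8,"y":0,"z":-13.5,"roll":0},
  {"x":10.4,"y":0,"z":-16,"roll":0},
  {"x":12,"y":0,"z":-18.4,"roll":0},
  {"x":13.6,"y":0,"z":-20.9,"roll":0},
  {"x":15.2,"y":0,"z":-23.3,"roll":0},
  {"x":16.8,"y":0,"z":-25.8,"roll":0},
])

```text
time: 36.72
tool_pos: [0.4655, -0.2219, 0.182]
tcp_rot: [[0.705, -0.001, 0.709], [-0.709, 0.0, 0.705], [-0.001, -1.0, -0.0]]
ft_force: [0.2, 0.7, -0.7]
gripper_width: 0.0387
```

>>> drive_tool([
  {"x":1.5,"y":0,"z":-2.3,"roll":0},
  {"x":2.7,"y":0,"z":-4.2,"roll":0},
  {"x":3.5,"y":0,"z":-5.4,"roll":0},
  {"x":3.9,"y":0,"z":-6,"roll":0},
  {"x":3.9,"y":0,"z":-6,"roll":0},
  {"x":3.9,"y":0,"z":-6,"roll":0},
])

```text
time: 37.48
tool_pos: [0.4515, -0.2898, 0.1823]
tcp_rot: [[0.706, -0.0, 0.708], [-0.708, 0.0, 0.706], [-0.0, -1.0, 0.0]]
ft_force: [0.4, -0.3, -1.5]
gripper_width: 0.0385
```

Run:
```python
from fit import *
s=r.state(); pr(s)
p=r.snapshot("wrist")
f=p["frame"].copy()
for z,R in((.04,.076),(.008,.052)):
    q=np.array([wproj(p,s,[.4515+R*np.cos(t),-.290+R*np.sin(t),z]) for t in np.linspace(0,6.28,60)])
    cv2.polylines(f,[q.astype(np.int32)],True,(0,0,255),1)
cv2.imwrite("pics/w3.png",f)
```

```text
t 37.48 q [-39.8  24.3 105.    0.   50.7 -84.6] p [ 451.47 -289.78  182.3 ] F [ 0.44 -0.34 -1.49] T [ 0.053  0.009 -0.004] w 38.45
[[0.7058, -0.0001, 0.7084], [-0.7084, 0.0001, 0.7058], [-0.0002, -1.0, 0.0]]
```

View pics/w3.png

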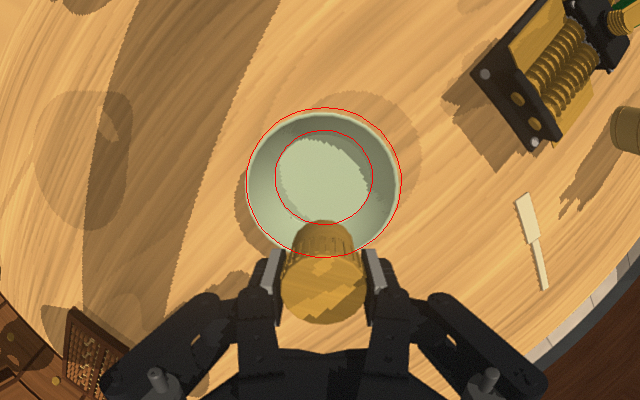

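The cap is held crown up, and the bowl's rim and floor match the predicted rings around (323,180). Now I descend, then creep down to contact.

>>> drive_tool([
  {"x":0,"y":0.8,"z":0,"roll":0},
  {"x":0,"y":2.5,"z":0,"roll":0},
  {"x":0,"y":4.5,"z":0,"roll":0},
  {"x":0,"y":6.5,"z":0,"roll":0},
  {"x":0,"y":8.5,"z":0,"roll":0},
  {"x":0,"y":10.5,"z":0,"roll":0},
  {"x":0,"y":12.2,"z":0,"roll":0},
  {"x":0,"y":13.4,"z":0,"roll":0},
  {"x":0,"y":14.2,"z":0,"roll":0},
  {"x":0,"y":14.7,"z":0,"roll":0},
  {"x":0,"y":14.9,"z":0,"roll":0},
  {"x":0,"y":14.9,"z":0,"roll":0},
])

```text
time: 39.02
tool_pos: [0.4515, -0.2904, 0.0335]
tcp_rot: [[0.705, 0.0, 0.709], [-0.709, -0.0, 0.705], [0.0, -1.0, -0.0]]
ft_force: [0.3, -0.5, -1.3]
gripper_width: 0.0388
```

>>> drive_tool([
  {"x":0,"y":0.07,"z":0,"roll":0},
  {"x":0,"y":0.14,"z":0,"roll":0},
  {"x":0,"y":0.21,"z":0,"roll":0},
  {"x":0,"y":0.28,"z":0,"roll":0},
  {"x":0,"y":0.35,"z":0,"roll":0},
  {"x":0,"y":0.4,"z":0,"roll":0},
  {"x":0,"y":0.4,"z":0,"roll":0},
])

```text
time: 39.9
tool_pos: [0.4514, -0.2903, 0.0293]
tcp_rot: [[0.705, -0.0, 0.709], [-0.709, -0.0, 0.705], [0.0, -1.0, -0.0]]
ft_force: [0.5, 0.6, -1.2]
gripper_width: 0.0392
```

>>> drive_tool([
  {"x":0,"y":0.03,"z":0,"roll":0},
  {"x":0,"y":0.06,"z":0,"roll":0},
  {"x":0,"y":0.1,"z":0,"roll":0},
  {"x":0,"y":0.1,"z":0,"roll":0},
])

```text
time: 40.4
tool_pos: [0.4514, -0.2904, 0.0283]
tcp_rot: [[0.705, 0.0, 0.709], [-0.709, -0.0, 0.705], [0.0, -1.0, -0.0]]
ft_force: [0.5, 0.0, -2.0]
gripper_width: 0.0385
```

>>> drive_tool([
  {"x":0,"y":0.03,"z":0,"roll":0},
  {"x":0,"y":0.06,"z":0,"roll":0},
  {"x":0,"y":0.1,"z":0,"roll":0},
  {"x":0,"y":0.1,"z":0,"roll":0},
])

```text
time: 40.9
tool_pos: [0.4514, -0.2903, 0.0273]
tcp_rot: [[0.705, -0.0, 0.709], [-0.709, -0.0, 0.705], [0.0, -1.0, -0.0]]
ft_force: [-0.5, 0.3, -1.0]
gripper_width: 0.039
```

>>> drive_tool([
  {"x":0,"y":0.02,"z":0,"roll":0},
  {"x":0,"y":0.04,"z":0,"roll":0},
  {"x":0,"y":0.06,"z":0,"roll":0},
  {"x":0,"y":0.06,"z":0,"roll":0},
])

```text
time: 41.4
tool_pos: [0.4514, -0.2904, 0.0267]
tcp_rot: [[0.705, 0.0, 0.709], [-0.709, -0.0, 0.705], [0.0, -1.0, -0.0]]
ft_force: [0.4, -0.0, -1.0]
gripper_width: 0.0391
```

>>> drive_tool([
  {"x":0,"y":0.02,"z":0,"roll":0},
  {"x":0,"y":0.04,"z":0,"roll":0},
  {"x":0,"y":0.04,"z":0,"roll":0},
])

```text
time: 41.78
tool_pos: [0.4514, -0.2903, 0.0263]
tcp_rot: [[0.705, 0.0, 0.709], [-0.709, -0.0, 0.705], [0.0, -1.0, -0.0]]
ft_force: [-0.7, -0.3, -1.2]
gripper_width: 0.0386
```

Contact should come within the next 1–2 mm, so I'll use small steps.

>>> drive_tool([
  {"x":0,"y":0.02,"z":0,"roll":0},
  {"x":0,"y":0.04,"z":0,"roll":0},
  {"x":0,"y":0.04,"z":0,"roll":0},
])

```text
time: 42.15
tool_pos: [0.4514, -0.2904, 0.0259]
tcp_rot: [[0.705, 0.0, 0.709], [-0.709, -0.0, 0.705], [0.0, -1.0, -0.0]]
ft_force: [0.3, 0.2, -1.8]
gripper_width: 0.0387
```

>>> drive_tool([
  {"x":0,"y":0.02,"z":0,"roll":0},
  {"x":0,"y":0.04,"z":0,"roll":0},
  {"x":0,"y":0.04,"z":0,"roll":0},
])

```text
time: 42.52
tool_pos: [0.4514, -0.2903, 0.0255]
tcp_rot: [[0.705, -0.0, 0.709], [-0.709, -0.0, 0.705], [0.0, -1.0, -0.0]]
ft_force: [-0.2, 0.1, -1.0]
gripper_width: 0.0389
```

>>> drive_tool([
  {"x":0,"y":0.02,"z":0,"roll":0},
  {"x":0,"y":0.04,"z":0,"roll":0},
  {"x":0,"y":0.04,"z":0,"roll":0},
])

```text
time: 42.9
tool_pos: [0.4514, -0.2904, 0.0252]
tcp_rot: [[0.705, 0.0, 0.709], [-0.709, -0.0, 0.705], [0.0, -1.0, -0.0]]
ft_force: [-0.4, -0.1, 0.4]
gripper_width: 0.0389
```

>>> drive_tool([
  {"x":0,"y":0.015,"z":0,"roll":0},
  {"x":0,"y":0.03,"z":0,"roll":0},
  {"x":0,"y":0.03,"z":0,"roll":0},
])

```text
time: 43.28
tool_pos: [0.4515, -0.2904, 0.0251]
tcp_rot: [[0.705, 0.0, 0.709], [-0.709, -0.0, 0.705], [0.001, -1.0, -0.0]]
ft_force: [-1.9, 0.1, 4.9]
gripper_width: 0.0388
```

Run:
```python
from fit import *
for i in range(3): r.snapshot("top"); print(r.state()["ft_force"].round(2))
```

```text
[-1.86  0.01  5.01]
[-0.11  0.2   5.67]
[-1.02  0.49  4.03]
```

The cap has contact at about 5 N. I'll open gently and then withdraw.

>>> drive_tool([
  {"x":0,"y":0,"z":0,"roll":0},
  {"x":0,"y":0,"z":0,"roll":0},
  {"x":0,"y":0,"z":0,"roll":0},
  {"x":0,"y":0,"z":0,"roll":0},
  {"x":0,"y":0,"z":0,"roll":0},
], jaw=62, grip_force=20)

```text
time: 44.05
tool_pos: [0.4514, -0.2903, 0.0248]
tcp_rot: [[0.705, -0.0, 0.709], [-0.709, -0.0, 0.705], [0.0, -1.0, -0.0]]
ft_force: [-1.8, 0.4, -0.7]
gripper_width: 0.0531
```

>>> drive_tool([
  {"x":0,"y":-0.2,"z":0,"roll":0},
  {"x":0,"y":-0.8,"z":0,"roll":0},
  {"x":0,"y":-1.8,"z":0,"roll":0},
  {"x":0,"y":-3.3,"z":0,"roll":0},
  {"x":0,"y":-5.3,"z":0,"roll":0},
  {"x":0,"y":-7.8,"z":0,"roll":0},
  {"x":0,"y":-10.5,"z":0,"roll":0},
  {"x":0,"y":-13,"z":0,"roll":0},
  {"x":0,"y":-15,"z":0,"roll":0},
  {"x":0,"y":-16,"z":0,"roll":0},
  {"x":0,"y":-16,"z":0,"roll":0},
])

```text
time: 45.42
tool_pos: [0.4514, -0.2904, 0.1855]
tcp_rot: [[0.705, 0.001, 0.709], [-0.709, -0.001, 0.705], [0.001, -1.0, 0.0]]
ft_force: [0.2, 0.3, 0.1]
gripper_width: 0.0527
```

Run:
```python
from fit import *
s=r.state(); pr(s)
p=r.snapshot("wrist"); x,c,pts=fit(s,p,[.4515,-.290],.053); print("cap",x,c)
q=r.snapshot("scene"); t=r.snapshot("top")
a=cv2.resize(p["frame"][60:330,190:460],(400,400)); b=cv2.resize(q["frame"][130:300,150:420],(636,400))[:, :400]
c=cv2.resize(t["frame"][100:310,160:500],(800,494))[:200]
b=cv2.resize(q["frame"][130:300,150:420],(400,252)); b=cv2.copyMakeBorder(b,0,148,0,0,0)
cv2.imwrite("pics/end.png",np.hstack([a,b]))
for n,pp in(("top",t),("scene",q)):
  for k in ("bowl_in","canister","spatula","tallies"):
    for d in r.find_in(pp,k)[:1]: print(n,k,(np.array(d["box"])*[640,400,640,400]).round(1))
```

```text
t 45.42 q [-39.8  24.1 104.8  -0.   51.  -84.7] p [ 451.45 -290.38  185.54] F [0.16 0.33 0.15] T [ 0.062 -0.015 -0.052] w 52.73
[[0.7054, 0.001, 0.7088], [-0.7088, -0.0009, 0.7054], [0.0014, -1.0, 0.0001]]
cap [ 0.45066453 -0.29053399] -79.76319122314453
top bowl_in [427.2 230.1 483.8 295.4]
top canister [168.8 213.7 227.4 255. ]
top spatula [371.5 113.7 392.  182.9]
top tallies [265.2 131.3 299.4 175.1]
scene bowl_in [173.  193.8 229.4 231.7]
scene canister [378.5 145.8 408.8 192.2]
scene spatula [280.  248.8 295.8 295.7]
scene tallies [352.4 179.9 385.7 243.1]
```

View pics/end.png

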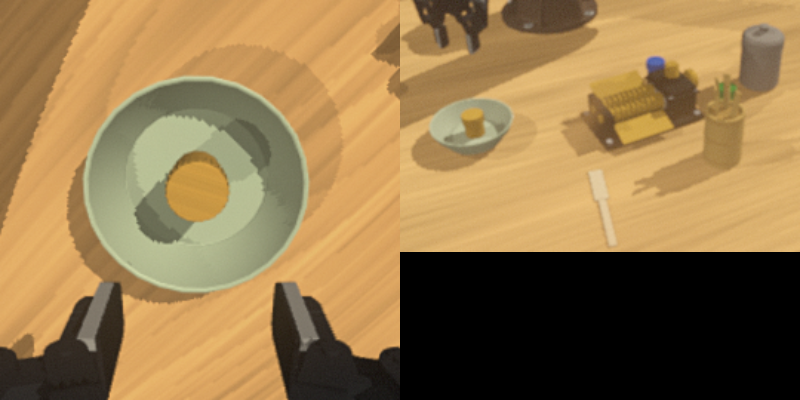

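The brass cap stands crown up on the bowl floor, at about (197,190) in the left panel. The bowl and everything else are where they were, and the gripper is clear.

```bash
python3 -c "
from workcell import r
print(r.close_job())"
```

```text
the job is handed in; nothing more can be done
None
```

The brass filler cap is off and standing crown up near the middle of the celadon bowl. I handed the job in at about 45 s of robot time.

- **Unscrewing:** I turned the cap about 467° counter-clockwise in two grips, following a pitch of roughly 14 mm per turn found by feel. The wrist readings between moves stayed under about 6 N against the 20 N thread limit. Peaks during a move are not reported, so I did not see those.
- **Coming free:** I judged it free when the lift force stayed at about the cap's weight. I kept hold of it throughout the lift and the carry.
- **Set-down:** It touched the bowl floor at about 5 N. The last pictures fit the cap at (0.451, −0.291) m.
- **Everything else:** The bowl, canister, spatula and tallies were found at their original places, within a few pixels of detector noise. In the last scene picture the machine and the blue and green look-alikes look unmoved.

None of the final checks failed or disagreed. My first two move calls were refused because a row needs all four keys; nothing moved.

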